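# Close the staining box and tuck in its drip plate

## Task

Lower the staining box's lid fully closed over the test cassettes. Then take the loose drip plate by its grip block and slide its front edge (the long edge farther from the block) under the overlapping front lip of the closed lid, centred and square, all the way in to the stop and without lifting the lid. Finish while still holding the plate there, pressed down firmly and flat on the box's apron; do not let go, and leave the bottles and glassware standing where they are.

Things in the scene. Friction and masses are not known exactly. Their poses are not given: they have to be found in the camera images.
- stain_box: low white box fixed to the bench, 230 x 220 mm, 40 mm high without lid. x from its front (robot side) to its back, y to its left, z up. Origin at bench height under the middle of the stop. x -125 to 0 mm: flat apron, top at z = 30 mm; x 0 to 105 mm: shallow chamber with two test cassettes, 12 mm wide walls, tops at z = 40 mm. The front wall's front face (x = 0) is the plate's stop
- stop (a point): foot of the middle of the stop: on the apron's top (30 mm above the bench), at the front face of the chamber's front wall; axes as the box
- lid (a joint): lid angle in rad, 0 = closed, grows as it opens upward about its back edge; starts at 0.6 to 1.0. The hinge is stiff by friction (0.25 N m), so the lid stays where it is left: 1 to 2 N down near its lip lowers it, 3 N up at the lip lifts it
- lid_hinge (a point): middle of the hinge line, at x = 105 mm, z = 40 mm in the box's frame; the line runs along the box's y. Its axes turn with the lid: x along the panel from lip to hinge, z out of its outer face. It lies on the panel's underside
- lid_lip (a point): middle of the front lip of the flat steel lid panel, on its outer (upper) face. The panel is 135 mm from hinge to lip, 200 mm wide, 6 mm thick. Closed, it is level, 40 to 46 mm above the bench, and overhangs the apron by 30 mm (box x = -30 to 0 mm), leaving a slot 10 mm high under the lip
- drip_plate: loose flat steel plate, 80 (x) x 120 (y) x 5 mm (foremost 4 mm: 3 mm thick), 0.14 to 0.28 kg, lying on the bench right of the centrifuge. Origin at the centre of its underside, x to its front edge (x = 40 mm), z up. Grip block on top, 16 (x) x 36 (y) mm, z = 5 to 39 mm, centred at x = -18, y = 0. When home, its front edge is at box x = 0, the block 20 mm in front of the lip
- plate_left (a point): left end of the plate's front edge, underside (plate x = 40, y = 59 mm)
- plate_right (a point): right end of the plate's front edge, underside (plate x = 40, y = -59 mm)
- plate_grip (a point): point inside the grip block, 30 mm above the plate's underside; axes as the plate
- vial: small vial with a white cap, 28 mm across, 60 mm tall, a bystander; origin at the centre of its foot
- beaker: small clear beaker, 52 x 55 mm, 69 mm tall, a bystander; origin at the centre of its foot
- white_bottle: small white reagent bottle, 32 mm across, 70 mm tall, a bystander; origin at the centre of its foot
- brown_bottle: square brown bottle, 43 mm wide, 84 mm tall, a bystander; origin at the centre of its foot
- sample_jar: squat clear jar with a pale lid, 43 mm across, 48 mm tall, a bystander; origin at the centre of its foot

How it is judged (in metres and radians):
On the way, in this order (a step that is already met when the one before it is completed fails the run):
1. the lid has been lowered fully closed (value of joint lid below 0.03 rad), for 0.2 s.
2. the drip plate's front edge is tucked under the closed lid's lip, in to the stop, centred and low (x of plate_left in the frame of stain_box between -0.008 and 0.004 m and x of plate_right in the frame of stain_box between -0.008 and 0.004 m and z of each of plate_left, plate_right in the frame of stain_box below 0.034 m and y of drip_plate in the frame of stain_box between -0.015 and 0.015 m and value of joint lid below 0.03 rad), for 0.2 s.
At the end, for the whole second after the job is handed in: Lid closed (under 0.03 rad); plate flat (0.05 rad) on the apron, front edge within 8 mm of the stop, centred within 15 mm, square within 0.08 rad, at rest; fingers hold it (over 3 N), press it on the apron with over 5 N, and it pushes on the lid with under 2 N (all of step 2 and angle between the x axis of drip_plate and the x axis of stain_box, either way round below 0.08 rad and angle between drip_plate's own z axis and vertical below 0.05 rad and contact force between drip_plate and stain_box_c0 above 5 N and contact force between drip_plate and lid_c0 below 2 N and contact force between the fingers and drip_plate above 3 N and linear speed of drip_plate below 0.01 m/s); the arm keeps its last pose, push and grip.
It fails at once if the lid is up (over 0.04 rad) while the drip plate's edge is under where the lip closes: the lid was lifted, or lowered onto the plate (x of any of plate_left, plate_right in the frame of stain_box above -0.03 m and z of each of plate_left, plate_right in the frame of stain_box above 0.02 m and y of drip_plate in the frame of stain_box between -0.1 and 0.1 m and x of drip_plate in the frame of stain_box below 0.05 m and height (world z) of drip_plate below 0.042 m and value of joint lid above 0.04 rad).
It fails at once if a bystander was shifted (over 30 mm) or knocked over (distance of any of vial, beaker, white_bottle, brown_bottle, sample_jar from where it was at the start of the episode above 0.03 m or angle between any of vial, beaker, white_bottle, brown_bottle, sample_jar's own z axis and vertical above 0.5 rad).
It also fails if it takes over 64 s, if anything falls off the work surface, if the arm or the gripper's body presses on something with over 40 N, if the wrist force passes 120 N, or if a joint passes its speed limit or range.

## Robot

A 6-joint arm with a two-finger parallel gripper is mounted at the origin on a cart in front of the work surface, level with it; the furniture and walls round the work are solid. World frame = base frame: x ahead of the robot, y to its left, z up, the work surface at z = 0. Lengths are in mm, angles in rad, forces in N, time in s.
With the tool pointing down it reaches from about 275 to 1000 mm from the base axis. Payload 8.4 kg.
Tool frame: the origin (TCP) lies on the centre line of the jaws, within the pads' length; the fingertips stand 17 mm ahead of it and the grasp point (between the pads) lies 2 mm behind it; z points along the fingers, y is the line along which they close (so a half turn about z gives the same grasp; the last joint's range is limited). The gripper opens to 85 mm and grips with 20 to 120 N. Pads are 22 mm wide; open, the fingers measure 114 mm over their backs; the gripper's body (76 mm by 85 mm) begins 54 mm behind the grasp point. The pads swing forward as they close: fully open they stand 13 mm farther back than shut.
Start: joints at [-1.244, 0.353, 1.633, -0, 1.155, -0.002], TCP at [201.816, -591.522, 226.281] pointing down, gripper open.
Joint ranges: [-2.63, 2.63], [-0.92, 2.1], [0.06, 2.66], [-1.3, 4.44], [0, 2.69], [-3.02, 3.02]. Speed limits (rad/s): [2.22, 2.22, 2.79, 3.14, 3.14, 3.14].

## Interface

Orientations are given as [roll, pitch, yaw] about the fixed x, y, z axes, in that order (R = Rz(yaw) Ry(pitch) Rx(roll)).
In Python, from rig import r, eyes gives the robot as it stands. The module is installed in compiled form; this text tells all that it offers.
- The arm moves only by the shell command python3 -m inch 'ROWS' [FORCE]. ROWS is JSON, a list of rows, each a list of 7 numbers: the shift along the tool's x, y, z in m, then the turn, a rotation vector about the tool's x, y, z in degrees, then the closure, from -1 (fully open) to 1 (shut). In form: [[x, y, z, rx, ry, rz, gripper], ...]. A call has 1 to 8 rows; each row shifts and turns the commanded pose from where the row before left it, along the tool's axes as they then stand; what a row does not reach is not made up. A row lasts 1/10 s, in which the tool goes at most 50 mm and 8.59 degrees, less where a joint would pass 70% of its speed; a pose out of reach is approached as far as the arm can. A call with a gripper value outside its range is refused whole. The fingers move at their own pace and stop on an object; FORCE is the grip in N (left out, the last holds). Time passes only in rows, so rows that do not move let the fingers close. It gives the time, the measured TCP pose, the force, the opening and the grip force at its end, in the units of the state.
- r.sense(): the state, without advancing time (a new reading comes with each control period).
- eyes.grab_frame(name): name is "scene" or "top" or "wrist"; returns a dict with "img" (420x560x3 uint8, blue, green, red), "fx", "fy", "cx", "cy" (pixels), "R" (3x3) and "t" (3): a world point X has camera coordinates R X + t; the wrist camera has in their place "hand_eye" (4x4, takes a point from camera to tool coordinates, whose origin is the TCP and whose axes are the flange's). Camera axes: x right, y down, z forward; pixel columns grow to the right and rows downward; lengths in mm; the calibration is good to about 2 mm. A picture is of the moment at which its call begins: read the wrist's pose just before it. There is no depth.
- r.sign_off(): hands the job in; it is judged then, once.
The state is a dict: "clock": time; "qpos": joint angles; "qvel": joint speeds; "joint_efforts": joint torques, N m; "eef_pos": TCP position; "tcp_rot": TCP orientation; "contact_force": force on the tool from outside, world axes, zero at the start; "wrist_torque": the same for the moment, N m; "opening": opening from 0.0 (shut) to 1.0 (fully open); "grasp_force": force on a finger pad.
Only numpy, scipy, OpenCV 4.12 (cv2) and the standard library are available. Lean on these libraries where they do the work, as an engineer would, in place of code of your own. Each camera call takes 0.05 s, during which the arm holds its last target. There are 200 camera calls.

## Working session

There is one attempt and no reset: what is moved stays moved. The work goes in short steps, Python scripts to look and compute and a shell command to move; the robot and the scene stay as the last step left them, time stands still between calls to the robot, and variables do not carry over. Pictures are saved under pics/ and viewed, at most 10 in all, crops included, and the job is handed in when it is done.

```bash
mkdir -p pics; python3 - <<'E'
from rig import r,eyes
import cv2,pickle
d={}
print(r.sense())
for n in("scene","top","wrist"):
    f=eyes.grab_frame(n);d[n]=f
    cv2.imwrite(f"pics/{n}0.png",f["img"])
pickle.dump(d,open("f0.pkl","wb"))
for n in d: print(n,{k:v for k,v in d[n].items() if k!="img"})
E
```

```text
{'clock': 0.0, 'qpos': array([-1.24436586e+00,  3.53619868e-01,  1.63415157e+00,  9.55917390e-06,
        1.15521566e+00, -2.41005114e-03]), 'qvel': array([-0.00105593, -0.00111243, -0.00165994, -0.00035538,  0.00083429,
       -0.00023304]), 'joint_efforts': array([-9.66705411e-04, -6.05260777e+01, -3.42074561e+01, -1.40135476e-04,
        9.29710484e-03, -1.76953159e-05]), 'eef_pos': array([ 201.67870831, -591.04106582,  225.57189694]), 'tcp_rot': array([-3.14019824e+00, -1.21007719e-05,  3.28836648e-01]), 'contact_force': array([-0.94797472, -0.97670644, -0.34800896]), 'wrist_torque': array([ 0.00277703,  0.00566468, -0.01899951]), 'grasp_force': 0.0, 'opening': 1.0015509535010538}
scene {'fx': 460.1707419506273, 'fy': 460.1707419506273, 'cx': 281.3418619389648, 'cy': 210.2073552135499, 'R': array([[-0.65878132, -0.75218261,  0.01511612],
       [-0.4014381 ,  0.33445519, -0.85263543],
       [ 0.63628188, -0.56776848, -0.52228759]]), 't': array([ 325.86472792,  262.07382971, 1029.80306924])}
top {'fx': 386.55240206809987, 'fy': 386.55240206809987, 'cx': 280.63539757687596, 'cy': 203.2895768780007, 'R': array([[-1.94738706e-03, -9.99953878e-01,  9.40480843e-03],
       [-9.89806613e-01,  5.88161731e-04, -1.42416722e-01],
       [ 1.42404622e-01, -9.58628206e-03, -9.89762106e-01]]), 't': array([ -31.59430234,  555.04108528, 1347.69369758])}
wrist {'fx': 345.851660441984, 'fy': 345.851660441984, 'cx': 276.5625468912437, 'cy': 202.476125505944, 'hand_eye': array([[ 6.79458311e-04, -9.65185935e-01, -2.61563852e-01,
         6.67664821e+01],
       [ 9.99999566e-01,  8.22657414e-04, -4.37978521e-04,
         1.26530103e+00],
       [ 6.37908151e-04, -2.61563441e-01,  9.65186075e-01,
        -1.48251951e+02],
       [ 0.00000000e+00,  0.00000000e+00,  0.00000000e+00,
         1.00000000e+00]])}
```

View pics/scene0.png

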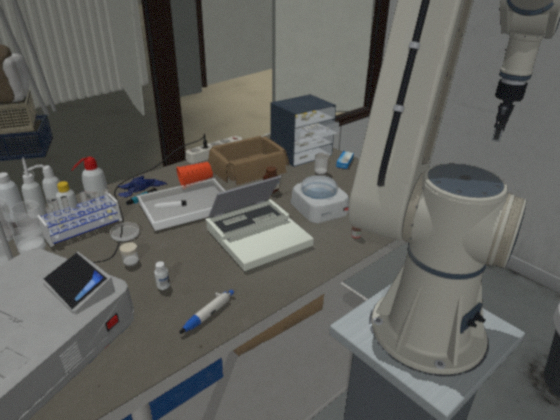

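View pics/top0.png

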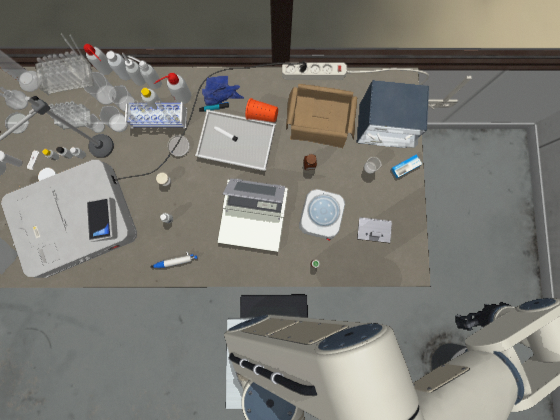

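The scene view shows the open white box at about (260,230). In the top view, the box is at cols 219-287, rows 180-250, the plate with its block is at (375,230), and the vial is at (315,264). I'll enlarge both for accurate corners.

```bash
python3 - <<'E'
import cv2,pickle,numpy as np
d=pickle.load(open("f0.pkl","rb"))
im=d["top"]["img"]
a=cv2.resize(im[170:260,210:300],None,fx=6,fy=6,interpolation=cv2.INTER_CUBIC)[:540]
b=cv2.resize(im[210:255,350:400],None,fx=5,fy=5,interpolation=cv2.INTER_CUBIC)
c=np.zeros((540,800,3),np.uint8);c[:,:540]=a;c[:225,545:795]=b
s=d["scene"]["img"][170:270,200:320];s=cv2.resize(s,None,fx=2.1,fy=2.1,interpolation=cv2.INTER_CUBIC);c[235:235+s.shape[0],545:545+s.shape[1]]=s
cv2.imwrite("pics/c0.png",c)
E
```

```text
(no output)
```

View pics/c0.png

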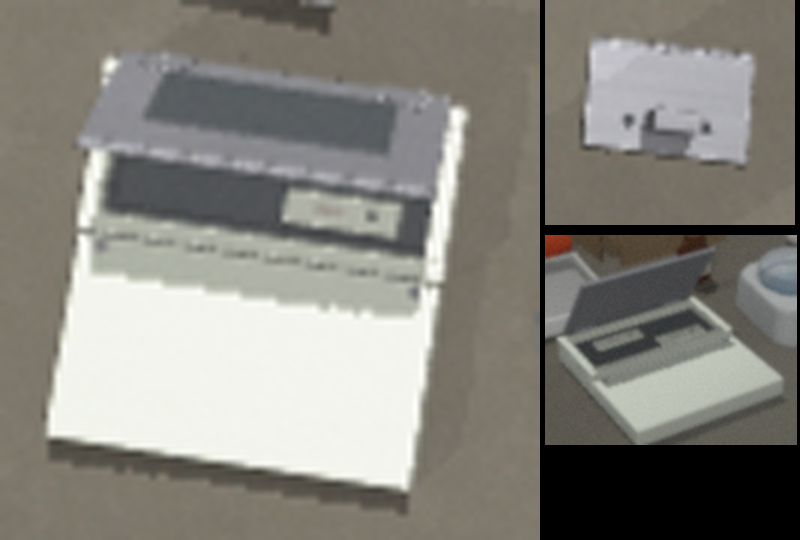

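```bash
cat > h.py <<'E'
import numpy as np,cv2
from scipy.optimize import least_squares
from scipy.spatial.transform import Rotation as Ro
def proj(f,X,Rt=None):
    R,t=(f["R"],f["t"]) if Rt is None else Rt
    c=(np.atleast_2d(X)@R.T)+t
    return np.c_[f["fx"]*c[:,0]/c[:,2]+f["cx"],f["fy"]*c[:,1]/c[:,2]+f["cy"]]
def wrist_Rt(f,s):
    T=np.eye(4);T[:3,:3]=Ro.from_euler("xyz",s["tcp_rot"]).as_matrix();T[:3,3]=s["eef_pos"]
    M=np.linalg.inv(T@f["hand_eye"]);return M[:3,:3],M[:3,3]
def pose2(p,L):
    c,s=np.cos(p[2]),np.sin(p[2]);L=np.asarray(L,float)
    return np.c_[p[0]+c*L[:,0]-s*L[:,1],p[1]+s*L[:,0]+c*L[:,1],L[:,2]]
def fit(f,L,px,p0,Rt=None):
    g=lambda p:(proj(f,pose2(p,L),Rt)-px).ravel()
    q=least_squares(g,p0,x_scale=[10,10,.1]);return q.x,q.fun.reshape(-1,2).round(2)
E
python3 - <<'E'
from h import *
import pickle
d=pickle.load(open("f0.pkl","rb"));f=d["top"]
cv=lambda P,o,k:(np.array(P,float)+.5)/k-.5+o
bx=cv([(50,437),(408,490),(467,107),(106,57)],(210,170),6)
b,e=fit(f,[(-125,110,30),(-125,-110,30),(105,-110,40),(105,110,40)],bx,[500,50,0]);print("box",b,e)
pl=cv(np.array([(590,38),(753,55),(745,163),(583,147)])-(545,0),(350,210),5)
p,e=fit(f,[(40,60,4),(40,-60,4),(-40,-60,5),(-40,60,5)],pl,[500,-250,0]);print("plate",p,e)
bl=cv(np.array([(657,107),(703,112)])-(545,0),(350,210),5)
print(proj(f,pose2(p,[(-10,18,39),(-10,-18,39),(-26,18,39),(-26,-18,39)])),bl)
lp=cv([(80,143),(432,190)],(210,170),6)
def lid(a): # lip outer edge
    c,s=np.cos(a),np.sin(a); return pose2(b,[(105-135*c+6*s*0, y, 40+135*s) for y in(100,-100)])
q=least_squares(lambda a:(proj(f,lid(a[0]))-lp).ravel(),[.8]);print("lid",q.x,q.fun)
c,s=np.cos(q.x[0]),np.sin(q.x[0]);print("lip",pose2(b,[(105-135*c,0,40+135*s)]))
for n,u,z in(("vial",(315,264),60),("brown",(310,160),84),("beaker",(372,165),69),("white",(165,217),70)):
    print(n,least_squares(lambda X:(proj(f,[X[0],X[1],z])-u).ravel(),[500,0]).x)
cent=[(304,195),(342,195),(342,235),(304,235)]
for u in cent: print("cent",least_squares(lambda X:(proj(f,[X[0],X[1],40])-u).ravel(),[500,0]).x)
E
```

```text
box [ 5.24070829e+02  6.69588914e+01 -1.43997058e-01] [[-0.76 -0.07]
 [ 0.77 -0.07]
 [ 0.02  0.19]
 [-0.03 -0.06]]
plate [ 4.62371398e+02 -3.74219747e+02 -1.04252657e-01] [[-0.03 -0.  ]
 [-0.06 -0.05]
 [ 0.27  0.12]
 [-0.18 -0.08]]
[[371.33708375 231.24821155]
 [381.40225619 232.28710499]
 [371.02824716 235.72322017]
 [381.11008525 236.76445753]] [[372.  231. ]
 [381.2 232. ]]
lid [1.0211074] [-0.59675723 -0.33756316  0.80154838  0.40919754]
lip [[558.18707342  62.01201381 155.11275507]]
vial [ 339.70899859 -150.6584434 ]
brown [ 703.1409339  -135.94761872]
beaker [ 688.81123339 -358.69627706]
white [502.65781979 370.88242177]
cent [ 585.10297195 -116.53308135]
cent [ 585.04981253 -253.64044056]
cent [ 441.03522005 -250.09876714]
cent [ 441.22062721 -115.01347721]
```

```bash
python3 -m inch '[[0,0,-0.025,0,0,6.77,1],[0,0,-0.025,0,0,6.77,1],[0,0,-0.025,0,0,6.77,1],[0,0,-0.025,0,0,6.77,1],[0.0189,-0.0436,0,0,0,0,1],[0.0189,-0.0436,0,0,0,0,1],[0.0189,-0.0436,0,0,0,0,1],[0.0189,-0.0436,0,0,0,0,1]]' 30
```

```text
clock: 0.95
eef_pos: [302.1, -428.1, 326.1]
tcp_rot: [-3.141, 0.0, -0.144]
contact_force: [1.2, -0.9, 0.3]
opening: 0.002
grasp_force: 0.0
```

```bash
python3 -m inch '[[0.0189,-0.0436,0,0,0,0,1],[0.0189,-0.0436,0,0,0,0,1],[0.0189,-0.0436,0,0,0,0,1],[0.0189,-0.0436,0,0,0,0,1],[0.0189,-0.0436,0,0,0,0,1],[0.0189,-0.0436,0,0,0,0,1],[0.0189,-0.0436,0,0,0,0,1],[0.0189,-0.0436,0,0,0,0,1]]'; python3 -m inch '[[0.0189,-0.0436,0,0,0,0,1],[0.0189,-0.0436,0,0,0,0,1],[0.0189,-0.0436,0,0,0,0,1],[0.0189,-0.0436,0,0,0,0,1],[0,0,0.04,0,0,0,1],[0,0,0.04,0,0,0,1],[0,0,0.02,0,0,0,1],[0,0,0,0,0,0,1]]'
cat > where.py <<'E'
from rig import r
import numpy as np
from h import *
b=np.array([524.1,67.0,-.144])
s=r.sense();d=s["eef_pos"][:2]-b[:2];c,n=np.cos(b[2]),np.sin(b[2])
print("box frame",c*d[0]+n*d[1],-n*d[0]+c*d[1],s["eef_pos"][2],s["qpos"].round(2))
E
python3 where.py; python3 - <<'E'
from rig import r,eyes
import cv2
cv2.imwrite("pics/s1.png",cv2.resize(eyes.grab_frame("scene")["img"][120:280,180:400],None,fx=3,fy=3))
E
```

```text
clock: 1.75
eef_pos: [501.8, -104.3, 326.3]
tcp_rot: [3.141, -0.0, -0.144]
contact_force: [1.2, -0.8, 0.4]
opening: -0.001
grasp_force: 0.0
clock: 2.55
eef_pos: [598.8, 55.5, 222.7]
tcp_rot: [3.14, 0.006, -0.143]
contact_force: [-0.1, 0.1, 0.2]
opening: -0.003
grasp_force: 0.0
box frame 75.57349374999491 -0.6251230914952579 222.67473402521227 [ 0.09  0.32  1.68 -0.    1.14  1.8 ]
```

View pics/s1.png

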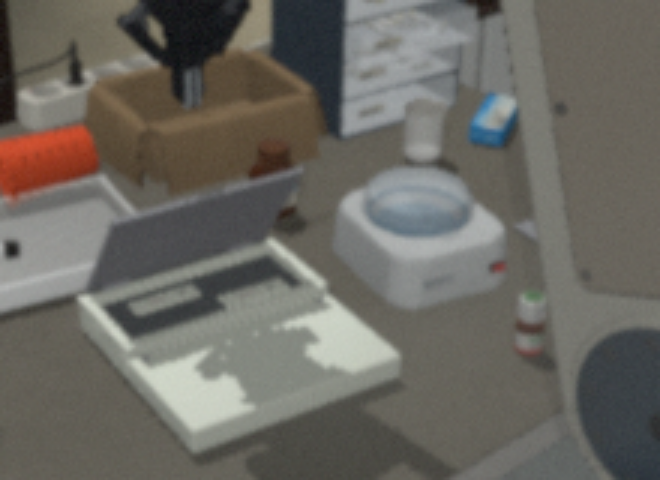

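The closed fingers are at (190,105), behind and above the lid's lip (300,170), and clear of it. Next is the lowering sweep.

```bash
python3 -m inch '[[0,0,0.033,0,0,0,1],[0,0,0.033,0,0,0,1],[0,0,0,0,0,0,1],[-0.009,0,0,0,0,0,1],[-0.009,0,0,0,0,0,1],[-0.0105,0,0.007,0,0,0,1],[-0.0105,0,0.007,0,0,0,1],[-0.008,0,0.008,0,0,0,1]]';python3 where.py; python3 -m inch '[[-0.008,0,0.008,0,0,0,1],[-0.006,0,0.01,0,0,0,1],[-0.006,0,0.01,0,0,0,1],[-0.005,0,0.0105,0,0,0,1],[-0.005,0,0.0105,0,0,0,1],[-0.002,0,0.010,0,0,0,1],[-0.002,0,0.008,0,0,0,1],[0,0,0,0,0,0,1]]'; python3 where.py
```

```text
clock: 3.4
eef_pos: [552.1, 62.9, 138.9]
tcp_rot: [-3.141, 0.002, -0.144]
contact_force: [-12.8, 3.3, 17.4]
opening: -0.0
grasp_force: 8.8
box frame 28.334584089132555 -0.07827104136691876 138.93675455139427 [0.11 0.35 1.86 0.   0.94 1.82]
clock: 4.2
eef_pos: [520.0, 67.0, 69.9]
tcp_rot: [3.141, 0.002, -0.144]
contact_force: [-0.1, -0.7, -0.2]
opening: 0.002
grasp_force: 0.0
box frame -4.033032209944492 -0.5539768599946967 69.8998800157918 [0.13 0.41 1.97 0.   0.77 1.84]
```

```bash
python3 -m inch '[[0,0,0.003,0,0,0,1],[0,0,0.003,0,0,0,1],[0,0,0.002,0,0,0,1],[0,0,0,0,0,0,1]]'; python3 -m inch '[[0,0,0.002,0,0,0,1],[0,0,0.001,0,0,0,1],[0,0,0,0,0,0,1]]'; python3 - <<'E'
from rig import r,eyes
import cv2
cv2.imwrite("pics/s2.png",cv2.resize(eyes.grab_frame("scene")["img"][120:280,180:400],None,fx=3,fy=3))
E
```

```text
clock: 4.6
eef_pos: [521.1, 67.1, 63.2]
tcp_rot: [-3.142, -0.0, -0.144]
contact_force: [0.3, 0.1, -0.6]
opening: 0.001
grasp_force: 0.0
clock: 4.9
eef_pos: [521.0, 67.2, 60.2]
tcp_rot: [-3.142, -0.0, -0.144]
contact_force: [-0.2, 0.0, 0.7]
opening: 0.002
grasp_force: 0.0
```

View pics/s2.png

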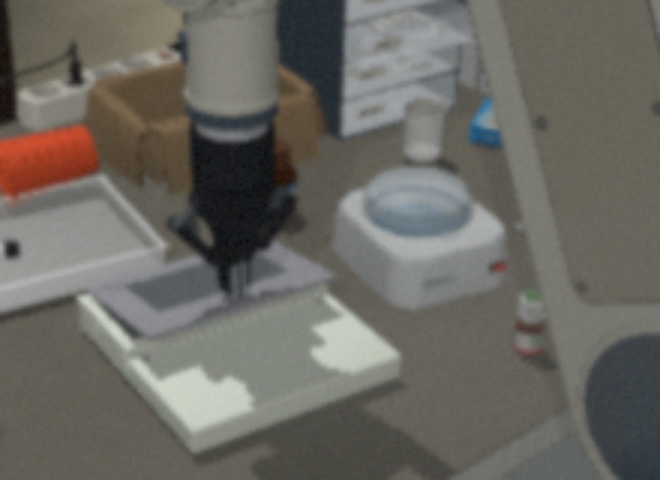

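The lid lies nearly closed under the fingertips (240,295). I'll press on until contact shows.

```bash
for i in 1 2 3; do python3 -m inch '[[0,0,0.002,0,0,0,1],[0,0,0,0,0,0,1]]' | egrep 'eef|contact'; done
```

```text
eef_pos: [521.0, 67.2, 58.1]
contact_force: [0.4, -0.2, -0.6]
eef_pos: [520.9, 67.1, 56.1]
contact_force: [-0.7, 0.7, -0.2]
eef_pos: [520.8, 67.1, 54.0]
contact_force: [0.6, -0.3, -0.9]
```

```bash
python3 - <<'E'
from rig import r,eyes
from h import *
b=[524.1,67.0,-.144]
s=r.sense();w=eyes.grab_frame("wrist");f=eyes.grab_frame("scene")
lip=pose2(b,[(-30,y,46) for y in(100,0,-100)])
print(proj(f,lip)-[180,120], proj(f,s["eef_pos"]-[0,0,17])-[180,120])
im=f["img"].copy()
for a,c in((0,(0,255,0)),(.15,(0,0,255)),):
    P=pose2(b,[(105-135*np.cos(a)+6*np.sin(a),y,40+135*np.sin(a)+6*np.cos(a)) for y in(100,-100)]+[(-125,-110,30),(-125,110,30)])
    P=proj(f,P).astype(int)
    for q in P: im[q[1],q[0]]=c
A=cv2.resize(im[190:270,200:320],None,fx=4.5,fy=4.5,interpolation=0)
B=cv2.resize(w["img"],(267,200))
c=np.zeros((600,800,3),np.uint8);c[:360,:540]=A;c[362:562,:267]=B;cv2.imwrite("pics/s3.png",c)
E
```

```text
[[ 50.32513339 118.41303583]
 [ 82.36419403 107.54657475]
 [112.13079196  97.45084873]] [[ 77.63770637 105.69016963]]
```

View pics/s3.png

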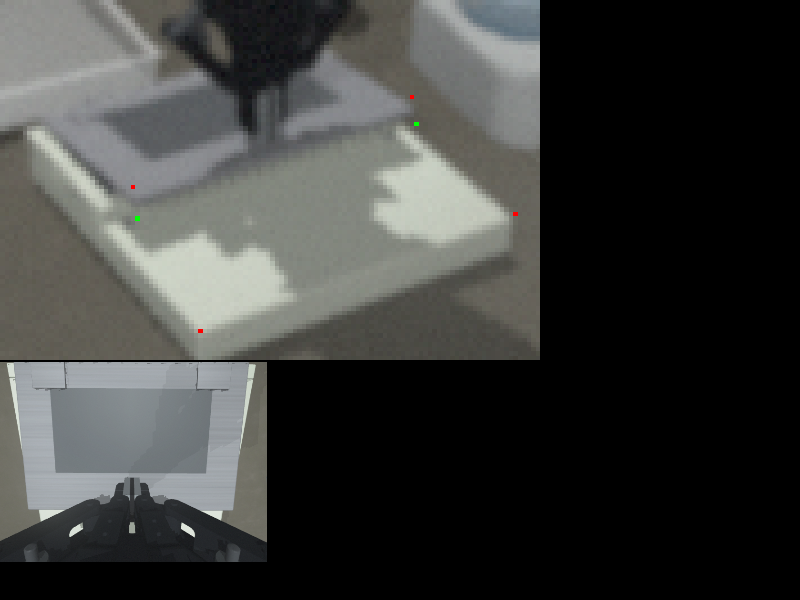

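The lid follows the tool but the lip is still about 15 mm up: lip corners in the crop are at (130,195) and (410,108), and the closed prediction in green is about 20 px lower. I'll measure the lid angle from the wrist image numerically before and after a small push.

```bash
cat > lid.py <<'E'
from rig import r,eyes
from h import *
b=[524.1,67.0,-.144]
def lidang(v=0):
    s=r.sense();w=eyes.grab_frame("wrist");Rt=wrist_Rt(w,s)
    g=cv2.GaussianBlur(cv2.cvtColor(w["img"],cv2.COLOR_BGR2GRAY),(0,0),1).astype(float)
    ys=[92,86,80,74,-74,-80,-86,-92]
    A=np.arange(-.02,.4,.0025);tab=[]
    for y in ys:
        sc=[]
        for a in A:
            P=lambda dx:proj(w,pose2(b,[(105-(135+dx)*np.cos(a)+6*np.sin(a),y,40+(135+dx)*np.sin(a)+6*np.cos(a))]),Rt)[0]
            q,o=P(-4),P(6)
            S=lambda p:cv2.remap(g.astype(np.float32),np.float32([[p[0]]]),np.float32([[p[1]]]),1)[0,0] if 0<=p[0]<559 and 0<=p[1]<419 else np.nan
            sc.append(abs(S(q)-S(o)))
        tab.append(sc)
    tab=np.array(tab)
    i=[(round(A[np.nanargmax(t)],3),round(float(np.nanmax(t)))) if np.isfinite(t).any() else None for t in tab]
    print("z",s["eef_pos"].round(1),"lid est",i)
lidang()
E
python3 lid.py;  python3 -m inch '[[0,0,0.003,0,0,0,1],[0,0,0,0,0,0,1]]' | egrep 'eef|contact';python3 lid.py;  python3 -m inch '[[0,0,0.003,0,0,0,1],[0,0,0,0,0,0,1]]' | egrep 'eef|contact';python3 lid.py
```

```text
z [520.8  67.1  54.2] lid est [(np.float64(0.047), 56), (np.float64(0.345), 66), (np.float64(0.207), 168), (np.float64(0.28), 172), (np.float64(0.242), 192), (np.float64(0.207), 191), (np.float64(0.382), 81), (np.float64(0.042), 64)]
eef_pos: [520.8, 67.1, 51.0]
contact_force: [1.0, -0.4, 0.5]
z [520.8  67.1  51. ] lid est [(np.float64(0.025), 55), (np.float64(0.145), 76), (np.float64(0.197), 170), (np.float64(0.275), 174), (np.float64(0.2), 193), (np.float64(0.16), 193), (np.float64(0.14), 162), (np.float64(0.347), 79)]
eef_pos: [520.8, 67.1, 47.9]
contact_force: [0.4, -0.9, -0.4]
z [520.8  67.1  47.9] lid est [(np.float64(0.372), 57), (np.float64(0.137), 127), (np.float64(0.192), 170), (np.float64(0.262), 174), (np.float64(0.127), 194), (np.float64(0.16), 194), (np.float64(0.122), 192), (np.float64(0.332), 84)]
```

```bash
python3 - <<'E'
from rig import r,eyes
import cv2,numpy as np
w=eyes.grab_frame("wrist")["img"];f=eyes.grab_frame("scene")["img"]
c=np.zeros((600,800,3),np.uint8);c[:420,:560]=w
A=cv2.resize(f[190:270,200:320],None,fx=2,fy=2,interpolation=2);c[424:584,:240]=A
B=cv2.resize(w[190:290,220:330],None,fx=2.15,fy=2.15);c[:B.shape[0],562:562+B.shape[1]]=B
cv2.imwrite("pics/s4.png",c)
E
```

```text
(no output)
```

View pics/s4.png

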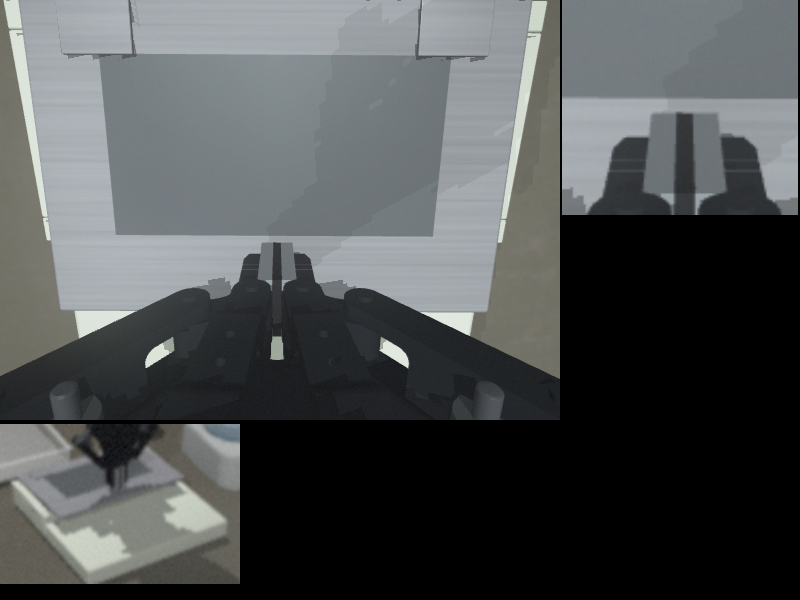

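Lip corners at (60,311) and (489,311) give a lip height of about 54 mm. It tracks the tool, so I'll keep lowering until the force rises.

```bash
for i in 1 2 3; do python3 -m inch '[[0,0,0.002,0,0,0,1],[0,0,0,0,0,0,1]]' | egrep 'eef|contact|grasp'; done; python3 -c "
from rig import r;s=r.sense();print(s['joint_efforts'].round(1))"
```

```text
eef_pos: [520.9, 67.1, 46.2]
contact_force: [-0.8, -0.0, -0.4]
grasp_force: 0.0
eef_pos: [520.9, 67.1, 44.1]
contact_force: [0.2, 0.5, 0.0]
grasp_force: 0.0
eef_pos: [520.9, 67.1, 42.0]
contact_force: [-0.1, 0.6, -0.3]
grasp_force: 0.0
[  0.  -55.4 -22.    0.   -0.    0. ]
```

```bash
cat > lip.py <<'E'
from rig import r,eyes
import cv2,numpy as np
s=r.sense();w=eyes.grab_frame("wrist");g=cv2.cvtColor(w["img"],6).astype(float)
rows=[280+np.argmax(np.abs(np.diff(g[280:345,c-2:c+3].mean(1)))) for c in (80,90,100,450,460,470)]
R=g[285:300].mean(0);
l=30+np.argmax(np.abs(np.diff(R[30:90])));q=470+np.argmax(np.abs(np.diff(R[470:520])))
print(s["eef_pos"].round(1),rows,"edges at row ~292",l,q)
h=np.median(rows);Z=345.85*200/(q-l-(h-292)*.33) # rough taper to the lip
print("lip z",s["eef_pos"][2]-(-.2616*Z*(h-202.5)/345.85+.9652*Z-148.25))
E
python3 lip.py
```

```text
[520.9  67.1  42. ] [np.int64(337), np.int64(332), np.int64(310), np.int64(326), np.int64(331), np.int64(336)] edges at row ~292 58 489
lip z 46.71236848106317
```

```bash
for i in 1 2 3; do python3 -m inch '[[0,0,0.002,0,0,0,1],[0,0,0,0,0,0,1]]' | egrep 'eef|contact|grasp'; done; python3 lip.py
```

```text
eef_pos: [521.0, 67.1, 40.9]
contact_force: [-3.3, -1.5, 9.6]
grasp_force: 5.5
eef_pos: [521.1, 67.2, 40.7]
contact_force: [-10.3, -1.2, 35.3]
grasp_force: 17.9
eef_pos: [521.2, 67.2, 40.3]
contact_force: [-18.3, -1.9, 60.7]
grasp_force: 30.3
[521.2  67.2  40.3] [np.int64(311), np.int64(311), np.int64(311), np.int64(326), np.int64(331), np.int64(313)] edges at row ~292 57 490
lip z 45.43882161636966
```

```bash
python3 -m inch '[[0,0,-0.003,0,0,0,1],[0,0,-0.003,0,0,0,1],[0,0,0,0,0,0,1]]'|egrep 'eef|contact'; python3 -m inch '[[0,0,-0.01,0,0,0,1],[0,0,-0.02,0,0,0,1],[0,0,-0.03,0,0,0,1],[0,0,-0.04,0,0,0,1],[0,0,-0.04,0,0,0,1],[0,0,-0.02,0,0,0,-1],[0,0,0,0,0,0,-1]]'; python3 - <<'E'
from rig import r,eyes
from h import *
import pickle
s=r.sense();w=eyes.grab_frame("wrist");f=eyes.grab_frame("scene");pickle.dump((s,w),open("w1.pkl","wb"))
b=[524.1,67.0,-.144];im=f["img"].copy();wi=w["img"].copy()
P=pose2(b,[(-30,100,46),(-30,-100,46),(-125,-110,30),(-125,110,30)])
for q in proj(f,P).round().astype(int): im[q[1],q[0]]=(0,255,0)
for q in proj(w,P,wrist_Rt(w,s)): cv2.circle(wi,tuple(int(v) for v in q),2,(0,255,0),-1)
print(proj(w,P,wrist_Rt(w,s)).round(1))
c=np.zeros((600,800,3),np.uint8);c[:420,:560]=wi
A=cv2.resize(im[190:270,200:320],None,fx=2,fy=2,interpolation=0);c[424:584,:240]=A
cv2.imwrite("pics/s5.png",c)
E
```

```text
eef_pos: [521.2, 67.2, 42.6]
contact_force: [-0.3, -0.7, -0.2]
clock: 8.6
eef_pos: [522.9, 67.4, 205.7]
tcp_rot: [-3.14, -0.005, -0.144]
contact_force: [-0.2, -0.2, -0.5]
opening: 0.333
grasp_force: 0.0
[[169.1 216.1]
 [383.6 216.5]
 [381.3 298.7]
 [171.3 298.3]]
```

View pics/s5.png

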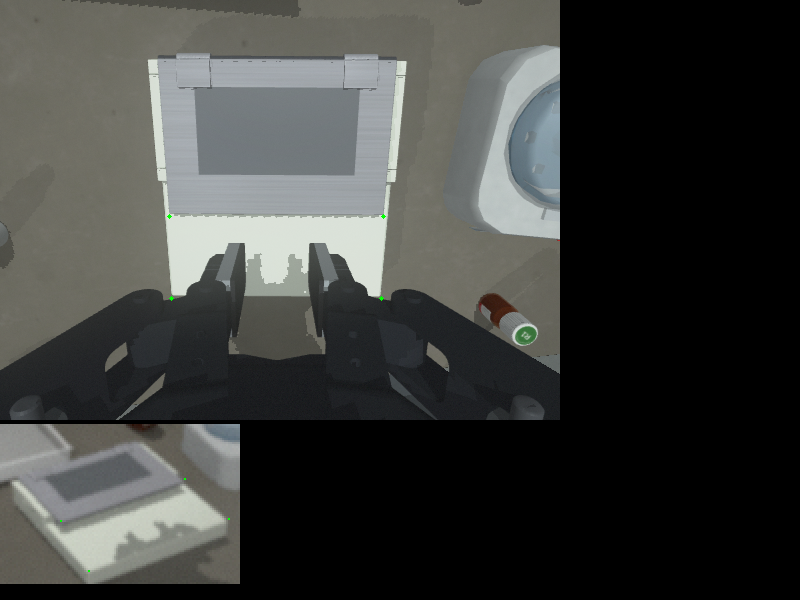

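The lid is closed: its lip is at row 214 against 216 predicted, and the apron edge is at row 296 against 298, so the box pose is good to about 2 mm. Next, the plate.

```bash
python3 -m inch '[[-0.0015,0.0446,0,0,0,0,-1],[-0.0015,0.0446,0,0,0,0,-1],[-0.0015,0.0446,0,0,0,0,-1],[-0.0015,0.0446,0,0,0,0,-1],[-0.0015,0.0446,0,0,0,0,-1],[-0.0015,0.0446,0,0,0,0,-1],[-0.0015,0.0446,0,0,0,0,-1],[-0.0015,0.0446,0,0,0,0,-1]]'>/dev/null; python3 -m inch '[[-0.0015,0.0446,0,0,0,0,-1],[-0.0015,0.0446,0,0,0,0,-1],[0,0,0.02,0,0,-2.3,-1],[0,0,0.02,0,0,0,-1],[0,0,0,0,0,0,-1],[0,0,0,0,0,0,-1]]'; python3 - <<'E'
from rig import r,eyes
from h import *
import pickle
s=r.sense();w=eyes.grab_frame("wrist");pickle.dump((s,w),open("w2.pkl","wb"))
p=[462.4,-374.2,-.104];wi=w["img"].copy()
P=pose2(p,[(40,60,3),(40,-60,3),(-40,-60,5),(-40,60,5),(-10,18,39),(-10,-18,39),(-26,-18,39),(-26,18,39)])
q=proj(w,P,wrist_Rt(w,s));print(q.round(1))
for a in q: cv2.circle(wi,tuple(int(v) for v in a),2,(0,255,0),-1)
cv2.imwrite("pics/s6.png",wi)
E
```

```text
clock: 10.1
eef_pos: [441.5, -371.5, 161.1]
tcp_rot: [-3.14, 0.002, -0.104]
contact_force: [-0.2, -1.0, 0.2]
opening: 0.999
grasp_force: 0.0
[[206.9 115.5]
 [346.7 115.7]
 [342.3 205.9]
 [211.1 205.7]
 [254.  181.2]
 [299.2 181.3]
 [298.8 200.7]
 [254.3 200.6]]
```

View pics/s6.png

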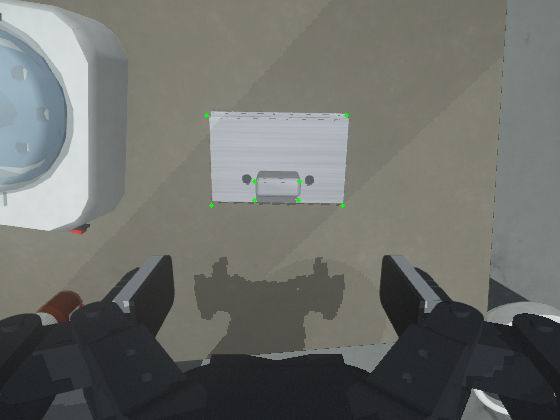

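The plate's corners are at (210,112), (348,114), (345,204) and (212,203), about 2 px from prediction, and its block at (277,185) is clear for a grasp along its y. I'll apply the small correction and go down.

```bash
python3 -m inch '[[0.0047,0.0017,0.02,0,0,0.5,-1],[0,0,0.04,0,0,0,-1],[0,0,0.04,0,0,0,-1],[0,0,0.02,0,0,0,-1],[0,0,0.009,0,0,0,-1],[0,0,0,0,0,0,-1],[0,0,0,0,0,0,-1]]' 30; python3 - <<'E'
from rig import eyes
import cv2
a=eyes.grab_frame("wrist")["img"];b=eyes.grab_frame("scene")["img"]
cv2.imwrite("pics/s7.png",a)
E
```

```text
clock: 10.85
eef_pos: [447.6, -374.9, 34.7]
tcp_rot: [3.14, -0.002, -0.112]
contact_force: [0.3, -0.1, -0.5]
opening: 0.998
grasp_force: 0.0
```

View pics/s7.png

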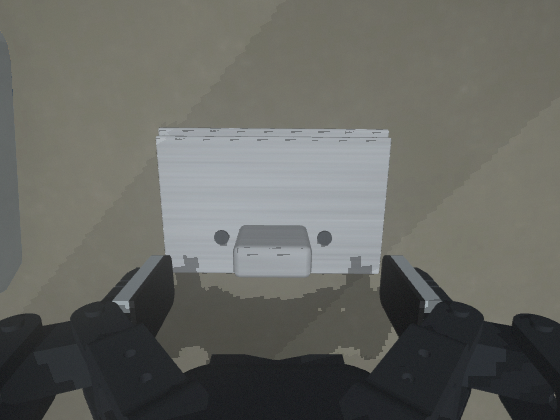

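Projection of the block (block top at row 261, col 273) agrees with the model. The pad gap of 209 px for 85 mm, though, puts the open tips about 18 mm behind the reported TCP. That agrees with the lid contact, so I have to go about 30 mm lower before closing.

```bash
python3 -m inch '[[-0.0015,0.001,0.012,0,0,0,-1],[0,0,0.01,0,0,0,-1],[0,0,0.005,0,0,0,-1],[0,0,0.003,0,0,0,-1],[0,0,0,0,0,0,-1]]' 40 ;python3 -m inch '[[0,0,0,0,0,0,0],[0,0,0,0,0,0,0],[0,0,0,0,0,0,1],[0,0,0,0,0,0,1],[0,0,0,0,0,0,1],[0,0,0,0,0,0,1],[0,0,0,0,0,0,1],[0,0,0,0,0,0,1]]' 40
```

```text
clock: 11.45
eef_pos: [444.7, -374.8, 2.5]
tcp_rot: [-3.141, 0.001, -0.112]
contact_force: [-0.6, -0.2, 0.1]
opening: 0.997
grasp_force: 0.0
clock: 12.25
eef_pos: [445.2, -375.2, 3.7]
tcp_rot: [3.141, -0.0, -0.112]
contact_force: [-0.5, 1.0, 5.5]
opening: 0.411
grasp_force: 41.3
```

Gripped: opening 0.411 is about 35 mm, matching the block. Now firm the grip, lift, and carry to just in front of the lip.

```bash
python3 -m inch '[[0,0,0,0,0,0,1],[0,0,-0.01,0,0,0,1],[0,0,-0.03,0,0,0,1],[0,0,-0.04,0,0,0,1],[0,0,-0.04,0,0,0,1],[0,0,-0.03,0,0,1.83,1],[-0.009,-0.0449,0,0,0,0,1],[-0.009,-0.0449,0,0,0,0,1]]' 80; python3 -m inch '[[-0.009,-0.0449,0,0,0,0,1],[-0.009,-0.0449,0,0,0,0,1],[-0.009,-0.0449,0,0,0,0,1],[-0.009,-0.0449,0,0,0,0,1],[-0.009,-0.0449,0,0,0,0,1],[-0.009,-0.0449,0,0,0,0,1],[-0.009,-0.0449,0,0,0,0,1],[-0.009,-0.0449,0,0,0,0,1]]' ; python3 -m inch '[[0,0,0,0,0,0,1],[0,0,0.03,0,0,0,1],[0,0,0.03,0,0,0,1],[0,0,0,0,0,0,1],[0,0,0,0,0,0,1]]'; python3 where.py; python3 - <<'E'
from rig import r,eyes
import pickle,cv2
s=r.sense();w=eyes.grab_frame("wrist");pickle.dump((s,w),open("w3.pkl","wb"));cv2.imwrite("pics/s8.png",w["img"])
E
```

```text
clock: 13.05
eef_pos: [440.4, -283.6, 154.7]
tcp_rot: [3.141, -0.002, -0.147]
contact_force: [0.5, 1.9, -2.6]
opening: 0.406
grasp_force: 80.6
clock: 13.85
eef_pos: [419.9, 83.9, 153.7]
tcp_rot: [-3.142, -0.0, -0.145]
contact_force: [1.5, 0.5, -3.0]
opening: 0.405
grasp_force: 80.5
clock: 14.35
eef_pos: [420.2, 81.8, 93.6]
tcp_rot: [3.141, 0.001, -0.145]
contact_force: [0.7, 0.3, -1.1]
opening: 0.408
grasp_force: 80.8
box frame -104.93316528323173 -0.26043860359378357 93.55920631005603 [ 0.19  0.24  2.15 -0.    0.74  1.9 ]
```

View pics/s8.png

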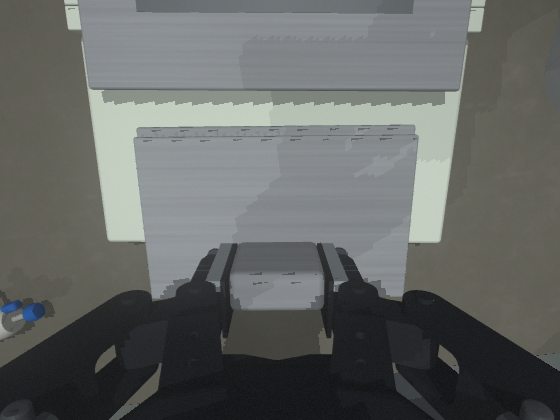

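The plate's front edge is at row 126 (cols 138-414) and the lid's lip is at row 89 (cols 90-462). Both are centred at col 276 and parallel, with the edge still short of the lip. Now lower onto the apron by feel.

```bash
python3 -m inch '[[0,0,0.03,0,0,0,1],[0,0,0.015,0,0,0,1],[0,0,0.008,0,0,0,1],[0,0,0.003,0,0,0,1],[0,0,0,0,0,0,1]]'|egrep 'eef|cont'; for i in 1 2 3 ; do python3 -m inch '[[0,0,0.001,0,0,0,1],[0,0,0,0,0,0,1]]'|egrep 'eef|cont'; done
```

```text
eef_pos: [421.2, 82.2, 37.9]
contact_force: [-0.0, -1.0, -2.0]
eef_pos: [421.1, 82.3, 36.9]
contact_force: [0.2, 0.2, -1.6]
eef_pos: [420.7, 82.2, 35.4]
contact_force: [0.0, -0.0, -1.6]
eef_pos: [420.5, 82.2, 34.2]
contact_force: [-0.6, 0.3, -3.0]
```

```bash
for i in 1 2 3 ; do python3 -m inch '[[0,0,0.0007,0,0,0,1],[0,0,0,0,0,0,1]]'|egrep 'eef|cont'; done
```

```text
eef_pos: [420.6, 82.2, 33.8]
contact_force: [-1.3, -0.4, 4.0]
eef_pos: [420.6, 82.2, 33.8]
contact_force: [-4.4, -1.1, 19.2]
eef_pos: [420.6, 82.2, 33.7]
contact_force: [-9.5, -1.7, 33.3]
```

```bash
python3 -m inch '[[0,0,-0.0012,0,0,0,1],[0,0,0,0,0,0,1],[0.006,0,0,0,0,0,1],[0.006,0,0,0,0,0,1],[0,0,0,0,0,0,1]]'|egrep 'eef|cont|open'; python3 where.py
```

```text
eef_pos: [430.1, 80.4, 33.7]
contact_force: [-12.8, 1.9, 26.6]
opening: 0.405
box frame -94.90884741570589 -0.25799426485941623 33.74682880445961 [0.18 0.38 2.17 0.   0.6  1.9 ]
```

```bash
python3 -m inch '[[0.005,0,0,0,0,0,1],[0.005,0,0,0,0,0,1],[0.005,0,0,0,0,0,1],[0.005,0,0,0,0,0,1],[0,0,0,0,0,0,1]]'|egrep 'eef|rot|cont|open'; python3 where.py
```

```text
eef_pos: [450.0, 77.5, 33.8]
tcp_rot: [3.141, 0.004, -0.145]
contact_force: [-11.4, 0.7, 24.6]
opening: 0.407
box frame -74.82186165572209 -0.24924114952362864 33.79022814348237 [0.17 0.4  2.13 0.   0.62 1.88]
```

```bash
python3 -m inch '[[0.004,0,-0.0006,0,0,0,1],[0.004,0,0,0,0,0,1],[0.002,0,0,0,0,0,1],[0,0,0,0,0,0,1]]'|egrep 'eef|rot|cont'; for i in 1 2 3 4; do python3 -m inch '[[0.0015,0,0,0,0,0,1],[0,0,0,0,0,0,1]]'|egrep 'eef|cont'; done; python3 where.py
```

```text
eef_pos: [462.7, 76.1, 33.8]
tcp_rot: [-3.142, -0.0, -0.145]
contact_force: [-0.1, 0.5, -1.9]
eef_pos: [463.6, 75.9, 33.9]
contact_force: [-0.3, -0.2, -1.2]
eef_pos: [465.4, 75.7, 33.9]
contact_force: [1.1, -0.2, -2.7]
eef_pos: [465.7, 75.6, 33.9]
contact_force: [-4.6, 0.8, 1.3]
eef_pos: [465.7, 75.5, 33.8]
contact_force: [-9.7, 5.4, 9.5]
box frame -59.038714943566326 0.07817279331182014 33.8400904193334 [0.16 0.41 2.1  0.   0.64 1.87]
```

The stop is felt at box x = -59 for the TCP, matching the expected -58 to -60. I'll relax the forward push slightly and press down.

```bash
python3 -m inch '[[-0.0007,0,0.0005,0,0,0,1],[0,0,0.0005,0,0,0,1],[0,0,0,0,0,0,1],[0,0,0,0,0,0,1],[0,0,0,0,0,0,1]]'; python3 where.py; python3 - <<'E'
from rig import r,eyes
from h import *
f=eyes.grab_frame("wrist");s=r.sense()
b=[524.1,67,-.144];P=pose2(b,[(-30,100,46),(-30,-100,46)]);print(proj(f,P,wrist_Rt(f,s)).round(1),s["contact_force"],s["wrist_torque"])
g=cv2.cvtColor(f["img"],6).astype(float)
q=proj(f,pose2(b,[(-30,y,46) for y in (90,80,75,-75,-80,-90)]),wrist_Rt(f,s))
for u,v in q:
    u=int(u);v=int(v);c=np.diff(g[v-25:v+25,u-1:u+2].mean(1));i=np.argsort(-abs(c))[:3];print(u,v,[(int(k)+v-25,int(c[k])) for k in i])
E
```

```text
clock: 18.8
eef_pos: [465.7, 75.5, 33.8]
tcp_rot: [3.141, 0.003, -0.145]
contact_force: [-12.7, 3.4, 21.6]
opening: 0.408
grasp_force: 84.2
box frame -59.002214529425274 0.08063230960909706 33.787444496967474 [0.16 0.41 2.1  0.   0.64 1.87]
[[ 30.  205.9]
 [519.7 205.9]] [-11.90966152   3.106594    22.62274386] [ 0.48338771  1.65223177 -0.04649122]
54 205 [(200, 20), (204, 18), (201, 18)]
78 205 [(206, 56), (200, 17), (198, -11)]
91 205 [(204, 38), (203, 19), (200, 17)]
458 205 [(208, 60), (201, 41), (199, -17)]
470 205 [(206, 60), (201, 38), (199, -17)]
495 205 [(201, 75), (206, 21), (199, -16)]
```

```bash
python3 - <<'E'
from rig import r,eyes
from h import *
f=eyes.grab_frame("wrist");s=r.sense();Rt=wrist_Rt(f,s);b=[524.1,67,-.144]
g=cv2.cvtColor(f["img"],6).astype(float)
for a in(0,.04):
    X=[(-20,y,40+125*np.sin(a)+6) for y in(100,-100)];q=proj(f,pose2(b,X),Rt);print(a,q.round(1),q[1,0]-q[0,0])
v=int(q[0,1])-4
R=g[v-1:v+2].mean(0);d=np.diff(R)
for lo,hi in((5,60),(490,555)):
    i=np.argsort(-abs(d[lo:hi]))[:4]+lo;print(v,[(int(k),int(d[k])) for k in i])
print(s["contact_force"],s["qvel"].round(4))
E
```

```text
0 [[ 25.3 181.8]
 [524.3 181.8]] 499.0965618505128
0.04 [[ 16.2 184.5]
 [533.3 184.5]] 517.0804600514552
180 [(25, 18), (24, 13), (26, 8), (12, -1)]
180 [(523, -20), (522, -10), (530, 6), (521, -4)]
[-11.00923545   3.01900782  22.34007014] [-0.0013 -0.0016  0.0007 -0.0004  0.0015 -0.0019]
```

The lid's width of 498 px matches the closed prediction of 499 (517 if it were lifted 0.04 rad), and the plate is pressed on with about 22 N. I'm handing it in.

```bash
python3 -c "
from rig import r;print(r.sign_off())"
```

```text
the job is handed in; nothing more can be done
None
```

I handed the job in at about 19 s with the lid closed and the drip plate in to the stop, centred and held at about 84 N, pressed down with about 22 N; no verdict came back, and I viewed 11 pictures, one over the limit of 10.

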